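Fit a graphite plate in the electrode tester and hold its key half down

TASK

Draw the tallest of the three graphite plates straight up out of the white slotted rack, stand it fully home in the empty black slot of the grey tester and let go of it. Then press the round knob of the tester's spring-loaded key half way down, about 8 of its 16 mm, and finish while the gripper is still holding it there, not up and not on its stop. Leave the two shorter plates in the rack and the beaker and brass weight on the bench where they stand.

Things in the scene. Friction and masses are not known exactly. Their poses are not given: they have to be found in the camera images.
- tall_plate: the plate to fit: dark graphite, rectangular, 60 wide (its x) x 8 thick (its y) x 120 tall (its z), 85 to 150 g; origin at the centre of its bottom edge. It stands upright in one of the rack's three slots, its bottom 8 mm above the bench, top edge 128 mm above the bench, 83 mm of it above the rack
- short_plate_a: a shorter graphite plate, 60 x 8 x 80 tall, same axes and origin as the tall one, standing in another slot of the rack (top 88 mm above the bench); to be left there
- short_plate_b: a second short graphite plate, the same size, in the remaining slot; to be left there
- rack: white plastic block fixed to the bench, 90 (x) x 150 (y) x 45 high, origin at the centre of its underside, z up; three slots, each 65 mm along its x and 12 mm across (its y), 37 mm deep, at y = -45, 0 and +45 mm. Each holds one plate, loosely and upright, the plate's x along the rack's x; the plates may sit in any order
- tester: grey plastic tester fixed to the bench, 160 (x) x 190 (y), flat deck 30 mm above the bench, origin at the centre of its underside, z up, -x side towards the robot. On the deck: a black upright socket at y = +55 mm, a spring key at y = -55 mm, a low dial and two small terminals (20 mm) between them
- slot_floor (a point): centre of the floor of the tester's empty slot, 30 mm above the bench, axes as the tester's. The slot is 68 mm along the tester's x and 12 mm across (its y), with walls 25 mm high and a flared mouth that widens to about 24 mm, its lips 32 mm above this point. A plate that is home stands with its bottom edge at this point, its x along the tester's x (either way round)
- key_knob (a point): centre of the top face of the key's round black knob, 36 mm across, 14 mm thick, 75 mm above the bench at rest. The knob is on the end of a brass lever along the tester's x, hinged 100 mm farther from the robot (+x of the tester); pressing it straight down moves it 16 mm down to its stop. It springs back when released. Pushing force at the knob: about 2 N to start, 4.5 N half way, 7 N just before the stop
- test_key (a joint): angle of the key's lever, rad: 0 at rest (up), 0.08 half way (knob 8 mm down), 0.16 on the stop (knob 16 mm down)
- beaker: glass beaker, 72 mm across, 85 mm high, loose on the bench beyond the work; origin at the centre of its underside; leave it alone
- slotted_mass: brass weight, 48 mm across, 44 mm high, loose on the bench between the work and the robot; origin at the centre of its underside; leave it alone
Not all that is in view belongs to the job. What is shaped like the tall_plate but purple is not meant.

How it is judged:
By the outcome, as a careful person would: the job done as asked, in the order asked, and still so for the second after the job is handed in, while the arm keeps its last pose, push and grip.
It also fails if it takes over 48 s, if anything falls off the work surface, if the arm or the gripper's body presses on something with over 40 N, if the wrist force passes 120 N, or if a joint passes its speed limit or range.

ROBOT

A 6-joint arm with a two-finger parallel gripper is mounted at the origin on the work surface. World frame = base frame: x ahead of the robot, y to its left, z up, the work surface at z = 0. Lengths are in m, angles in rad, forces in N, time in s.
With the tool pointing down it reaches from about 0.35 to 0.95 m from the base axis. Payload 17.4 kg.
Tool frame: the origin (TCP) lies at the very end of the fingers, on their centre line; the grasp point (between the pads) lies arm.tcp_to_grasp behind it (arm.tcp_to_grasp is the distance from the TCP to the grasp point, in m); z points along the fingers, y is the line along which they close (so a half turn about z gives the same grasp; the last joint's range is limited). The gripper opens to 93 mm and grips with 3 to 60 N. Pads are 15 mm wide; open, the fingers measure 128 mm over their backs; the gripper's body (75 mm by 188 mm) begins 65 mm behind the grasp point.
Start: joints at [1.235, 0.116, 1.442, -0, 1.584, -0.038], TCP at [0.198, 0.645, 0.219] pointing down, gripper open.
Joint ranges: [-2.83, 2.83], [-0.83, 2.19], [0.07, 2.5], [-1.14, 4.28], [0.01, 3], [-2.97, 2.97]. Speed limits (rad/s): [1.89, 1.89, 2.22, 3.14, 3.14, 3.14].

INTERFACE

Orientations are given as [roll, pitch, yaw] about the fixed x, y, z axes, in that order (R = Rz(yaw) Ry(pitch) Rx(roll)).
In Python, from station import arm gives the robot as it stands. Calls block until the motion is done:
- arm.movep(position, orientation): joint-space move of the TCP to a pose.
- arm.move_l(position, rot=None, v=0.15, max_force=None): straight line of the TCP; rot=None keeps the orientation; v is the mean speed in m/s. With max_force (N) it stops when the force on the tool has changed by that much, and returns True; else False.
- arm.set_joints(angles): joint-space move.
- arm.grip(opening, effort=None): opening from 0.0 (shut) to 1.0 (fully open); effort is the grip in N (None keeps the last); returns when the fingers have stopped.
- arm.pause(seconds).
- arm.inverse_kinematics(position, orientation): joint angles nearest the present ones, or None.
- arm.camera(name): name is "scene" or "top" or "wrist"; returns a dict with "color" (384x512x3 uint8, blue, green, red), "mtx" (3x3 intrinsics, pixels), "world_from_camera" (4x4, takes a point from camera to world coordinates); the wrist camera has in their place "hand_eye" (4x4, takes a point from camera to tool coordinates, whose origin is the TCP and whose axes are the flange's). Camera axes: x right, y down, z forward; pixel columns grow to the right and rows downward; lengths in m; the calibration is good to about 2 mm. A picture is of the moment at which its call begins: read the wrist's pose just before it. There is no depth.
A pose or a line that the arm cannot do raises arm.MotionError and nothing moves.
- arm.finish_job(): hands the job in; it is judged then, once.
Readings, each from a call of its own:
- arm.read_clock(): time.
- arm.read_joints(): joint angles.
- arm.read_qd(): joint speeds.
- arm.read_effort(): joint torques, N m.
- arm.read_tcp_pos(): TCP position.
- arm.read_eef_rot(): TCP orientation.
- arm.read_wrist_force(): force on the tool from outside, world axes, zero at the start.
- arm.read_moment(): the same for the moment, N m.
- arm.read_opening(): opening from 0.0 (shut) to 1.0 (fully open).
- arm.read_gripper_force(): force on a finger pad.
Only numpy, scipy, OpenCV 4.12 (cv2) and the standard library are available. Lean on these libraries where they do the work, as an engineer would, in place of code of your own. Each camera call takes 0.05 s, during which the arm holds its last target. There are 200 camera calls.

## Working session

There is one attempt and no reset: what is moved stays moved. The work goes in short steps, each a Python script; the robot and the scene stay as the last script left them, time stands still between calls to the robot, and variables do not carry over. Pictures are saved under pics/ and viewed, at most 10 in all, crops included, and the job is handed in when it is done.

```bash
mkdir -p pics; ls
python3 - <<'E'
from station import arm
import cv2,numpy as np
for n in("scene","top"):
    c=arm.camera(n); cv2.imwrite(f"pics/{n}0.png",cv2.resize(c["color"],(800,600),interpolation=cv2.INTER_CUBIC))
    np.savez(f"pics/{n}0.npz",**{k:c[k] for k in("color","mtx","world_from_camera")})
    print(n,c["mtx"].round(1).tolist(),c["world_from_camera"].round(3).tolist())
print(arm.tcp_to_grasp,arm.read_eef_rot(),arm.read_clock(),arm.camera("wrist")["hand_eye"].round(3).tolist())
E
```

```text
pics
scene [[360.7, 0.0, 257.1], [0.0, 360.7, 189.8], [0.0, 0.0, 1.0]] [[-0.538, 0.585, -0.607, 1.01], [0.843, 0.388, -0.373, 0.28], [0.017, -0.712, -0.702, 0.605], [0.0, 0.0, 0.0, 1.0]]
top [[418.8, 0.0, 259.8], [0.0, 418.8, 194.3], [0.0, 0.0, 1.0]] [[-0.007, -0.993, 0.117, 0.461], [-1.0, 0.01, 0.021, -0.011], [-0.022, -0.117, -0.993, 1.029], [0.0, 0.0, 0.0, 1.0]]
0.0188 [-3.14056630e+00 -3.12934981e-05  2.84384454e+00] 0.1 [[0.0, -0.967, -0.253, 0.069], [1.0, 0.001, -0.001, 0.0], [0.001, -0.253, 0.967, -0.166], [0.0, 0.0, 0.0, 1.0]]
```

View pics/top0.png

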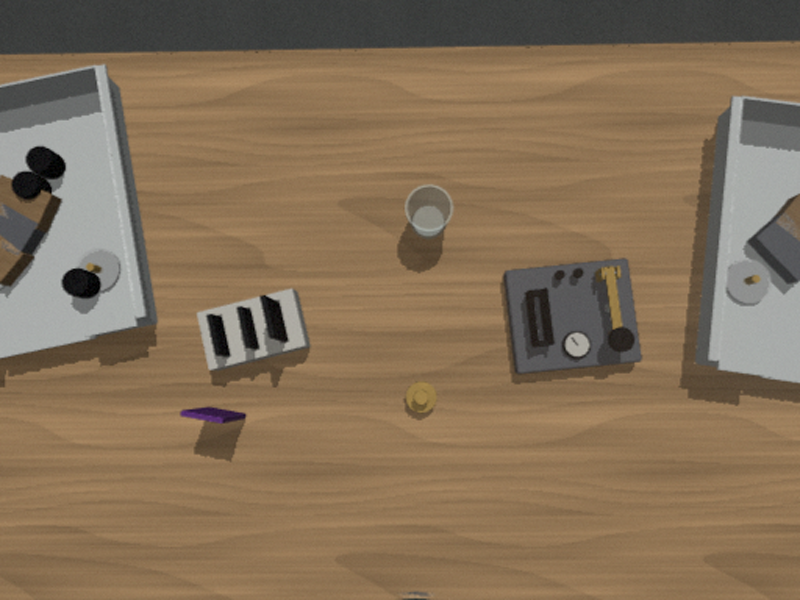

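View pics/scene0.png

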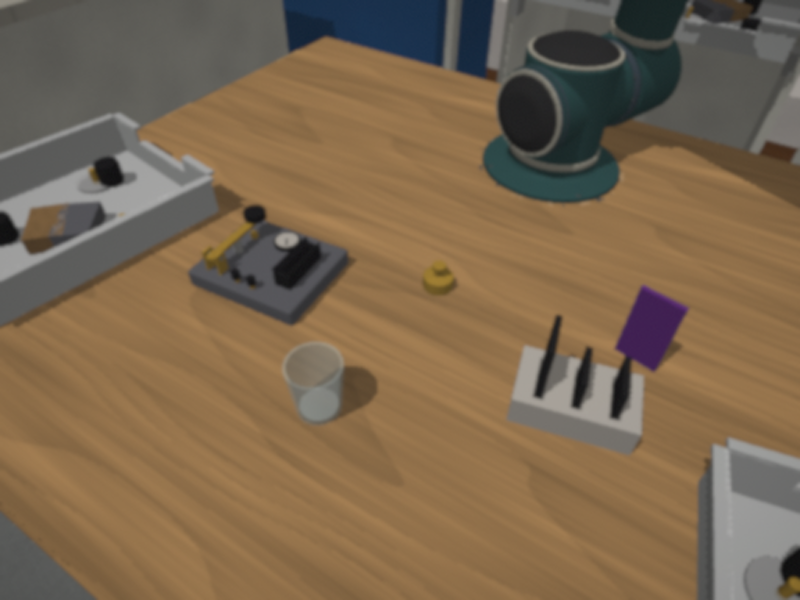

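The top view shows the rack at about (253,330), with the tall plate in its right-hand slot at about (275,320). The tester is at about (572,316), its slot at about (540,318) and the knob at about (621,340). The scene view confirms that the tall plate is the one nearest the tester.

```bash
cat > h.py <<'E'
import numpy as np,cv2
def ray(c_mtx,T,uv,z):
    d=T[:3,:3]@np.linalg.inv(c_mtx)@np.array([uv[0],uv[1],1.]); o=T[:3,3]
    return o+d*(z-o[2])/d[2]
E
python3 - <<'E'
from h import *
f=np.load("pics/top0.npz")
def P(n,pts,z):
    a=np.array([ray(f["mtx"],f["world_from_camera"],((u+.5)*.64-.5,(v+.5)*.64-.5),z) for u,v in pts])
    print(n,a[:,:2].round(4).tolist(),a.mean(0).round(4)); 
    if len(a)==4:
        print(" sides",[np.linalg.norm(a[i]-a[(i+1)%4]).round(3) for i in range(4)], "yaw of edge0(+x img = -y)",[np.degrees(np.arctan2(*(a[i]-a[j])[:2][::-1])).round(1) for i,j in((1,0),(2,3),(0,3),(1,2))])
P("rack",[(197,312),(294,290),(307,345),(210,368)],.045)
P("tester",[(505,270),(627,259),(640,360),(517,373)],.03)
P("slot",[(528,290),(551,290),(553,346),(531,346)],.062)
P("knob",[(621,340)],.075)
P("mass",[(421,398)],.03); P("beaker",[(428,222)],.0); P("purple",[(213,412)],.1)
P("platetop",[(262,296),(270,295),(279,341),(270,341)],.128)
E
```

```text
rack [[0.5678, 0.3291], [0.6001, 0.1813], [0.5162, 0.1605], [0.4828, 0.3068]] [0.5417 0.2445 0.045 ]
 sides [np.float64(0.151), np.float64(0.086), np.float64(0.15), np.float64(0.088)] yaw of edge0(+x img = -y) [np.float64(-77.7), np.float64(-77.1), np.float64(14.7), np.float64(13.9)]
tester [[0.6299, -0.1419], [0.645, -0.3293], [0.49, -0.3416], [0.4719, -0.156]] [ 0.5592 -0.2422  0.03  ]
 sides [np.float64(0.188), np.float64(0.155), np.float64(0.186), np.float64(0.159)] yaw of edge0(+x img = -y) [np.float64(-85.4), np.float64(-84.4), np.float64(5.1), np.float64(4.5)]
slot [[0.594, -0.171], [0.5937, -0.205], [0.5106, -0.2052], [0.5109, -0.173]] [ 0.5523 -0.1885  0.062 ]
 sides [np.float64(0.034), np.float64(0.083), np.float64(0.032), np.float64(0.083)] yaw of edge0(+x img = -y) [np.float64(-90.6), np.float64(-90.5), np.float64(1.4), np.float64(0.1)]
knob [[0.5178, -0.3008]] [ 0.5178 -0.3008  0.075 ]
mass [[0.4355, -0.0105]] [ 0.4355 -0.0105  0.03  ]
beaker [[0.7144, -0.0245]] [ 0.7144 -0.0245  0.    ]
purple [[0.4197, 0.2831]] [0.4197 0.2831 0.1   ]
platetop [[0.5804, 0.2098], [0.5817, 0.1986], [0.5174, 0.185], [0.5175, 0.1975]] [0.5492 0.1977 0.128 ]
 sides [np.float64(0.011), np.float64(0.066), np.float64(0.013), np.float64(0.064)] yaw of edge0(+x img = -y) [np.float64(-83.4), np.float64(-90.5), np.float64(11.1), np.float64(11.9)]
```

```bash
cat >> h.py <<'E'
from scipy.spatial.transform import Rotation as Ro
def wrist(arm,name):
    p,r=np.array(arm.read_tcp_pos()),arm.read_eef_rot()
    c=arm.camera("wrist"); T=np.eye(4); T[:3,:3]=Ro.from_euler("xyz",r).as_matrix(); T[:3,3]=p
    T=T@c["hand_eye"]
    cv2.imwrite(f"pics/{name}.png",cv2.resize(c["color"],(800,600),interpolation=cv2.INTER_CUBIC))
    np.savez(f"pics/{name}.npz",color=c["color"],mtx=c["mtx"],world_from_camera=T); print(name,p.round(4),np.round(r,4))
E
python3 - <<'E'
from station import arm
from h import *
for y in (13.5,193.5):
    print(y,arm.inverse_kinematics([.551,.2,.22],[np.pi,0,np.radians(y)]),arm.inverse_kinematics([.554,-.187,.22],[np.pi,0,np.radians(y-8.6)]))
yaw=np.radians(13.5)
if arm.inverse_kinematics([.551,.2,.22],[np.pi,0,yaw+np.pi]) is not None: yaw+=np.pi
arm.movep([.551,.2,.23],[np.pi,0,yaw]); arm.grip(.4,20); wrist(arm,"w1"); print(arm.read_clock(), arm.read_wrist_force(), arm.read_opening())
E
```

```text
13.5 [ 3.04671890e-01 -7.76476780e-02  1.63581170e+00 -4.44089210e-16
  1.58342863e+00  1.63984877e+00] [-3.69161616e-01 -8.08792014e-02  1.63885390e+00 -4.44089210e-16
  1.58361796e+00  1.11611358e+00]
193.5 [ 0.30467189 -0.07764768  1.6358117   0.          1.58342863 -1.50174389] [-0.36916162 -0.0808792   1.6388539   0.          1.58361796 -2.02547908]
w1 [0.551 0.2   0.23 ] [ 3.1416 -0.     -2.906 ]
3.2583 [ 0.56285481 -0.29022937 -0.09289919] 0.3962642676956331
```

View pics/w1.png

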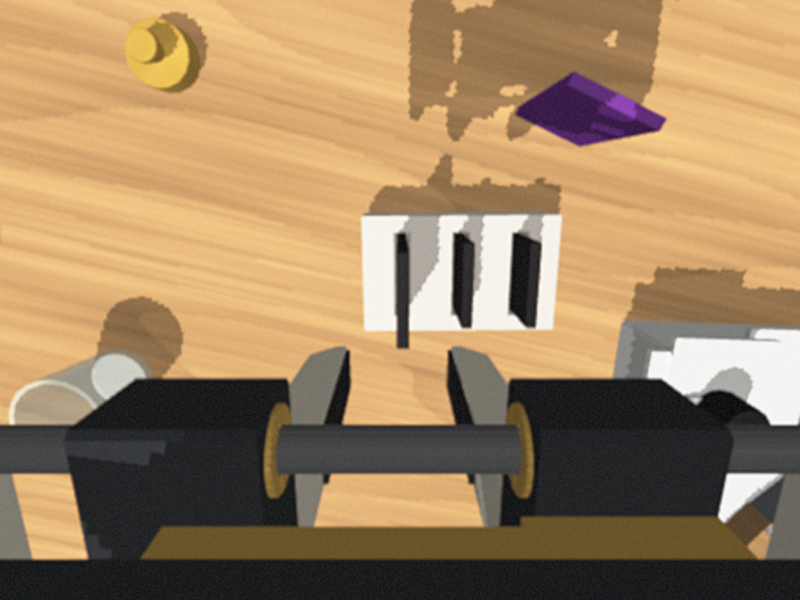

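Wrist view: the rack's top face has corners at about (361,216), (561,214), (553,330) and (364,330). The tall plate is at left, its face running from (398,236) down to (403,347).

Run:
```python
from h import *
f=np.load("pics/w1.npz")
P=lambda pts,z:np.array([ray(f["mtx"],f["world_from_camera"],((u+.5)*.64-.5,(v+.5)*.64-.5),z) for u,v in pts])
a=P([(361,216),(561,214),(553,330),(364,330)],.045);print(a[:,:2].round(4).tolist(),a.mean(0))
e=a[0]+a[3]-a[1]-a[2];d=a[2]+a[3]-a[0]-a[1];print(np.degrees(np.arctan2(-e[0],e[1])),np.degrees(np.arctan2(d[1],d[0])),np.linalg.norm(e)/2,np.linalg.norm(d)/2)
b=P([(397,347),(409,347)],.128);print(b,b.mean(0))
y=np.radians(13.5);
for L in (0,.06): print("far end minus",L,(b.mean(0)-L*np.array([np.cos(y),np.sin(y),0])).round(4))
im=f["color"][130:235,210:380];cv2.imwrite("pics/w1c.png",cv2.resize(im,None,fx=4.7,fy=4.7,interpolation=cv2.INTER_CUBIC))
```

```text
[[0.5147, 0.162], [0.4782, 0.3073], [0.5665, 0.3303], [0.6018, 0.1835]] [0.54031484 0.24576653 0.045     ]
-166.19356808648826 14.240804245876156 0.15036182915109572 0.09049587472823581
[[0.57986114 0.20570336 0.128     ]
 [0.57813128 0.21288892 0.128     ]] [0.57899621 0.20929614 0.128     ]
far end minus 0 [0.579  0.2093 0.128 ]
far end minus 0.06 [0.5207 0.1953 0.128 ]
```

View pics/w1c.png

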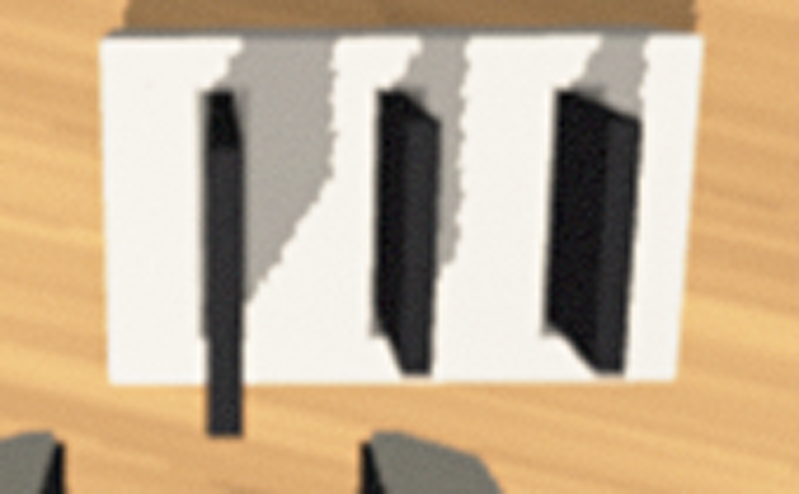

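Run:
```python
from station import arm
from h import *
R=[np.pi,0,np.radians(13.9-180)]; p=np.array([.5503,.2022,0])
arm.move_l(p+[0,0,.125],rot=R); print(arm.move_l(p+[0,0,.094],v=.08,max_force=15), arm.read_tcp_pos())
arm.grip(0,30); print(arm.read_opening()*93,arm.read_gripper_force(),arm.read_wrist_force())
print(arm.move_l(p+[0,0,.15],v=.06,max_force=25)); arm.move_l(p+[0,0,.205]); print(arm.read_wrist_force(),arm.read_moment())
arm.movep([.50,-.187,.235],[np.pi,0,np.radians(4.8-180)])
wrist(arm,"w2"); print(arm.read_clock(),arm.read_opening()*93,arm.read_joints())
```

```text
False [0.55020607 0.20215668 0.09371533]
7.62302345899459 30.000177919864655 [0.03356877 0.33598529 0.92383854]
False
[-0.17087258  0.93687834 -2.34594027] [ 0.0689428  -0.00567325 -0.06637368]
w2 [ 0.5003 -0.1863  0.2347] [ 3.1412e+00 -2.0000e-04 -3.0569e+00]
8.325 7.823809642657003 [-4.04043698e-01 -1.97418518e-01  1.71972845e+00  1.92238869e-04
  1.61958375e+00 -2.05987365e+00]
```

View pics/w2.png

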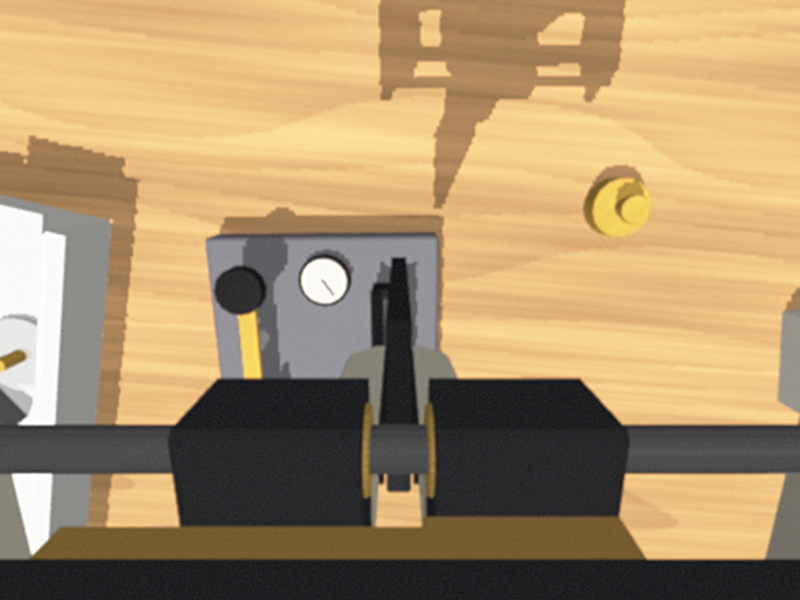

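The tester's near deck corners are at (207,239) and (438,236), and the knob is at (240,290). The held plate hides the slot, so I'll look again from one side.

Run:
```python
from station import arm
from h import *
f=np.load("pics/w2.npz")
P=lambda pts,z:np.array([ray(f["mtx"],f["world_from_camera"],((u+.5)*.64-.5,(v+.5)*.64-.5),z) for u,v in pts])
a=P([(207,239),(438,236)],.03);d=a[1]-a[0];print(a[:,:2].round(4).tolist(),np.degrees(np.arctan2(-d[0],d[1])),np.linalg.norm(d))
print(P([(240,290)],.075))
arm.move_l([.56,-.11,.25],v=.25); arm.pause(.3)
wrist(arm,"w3"); print(arm.read_clock())
f=np.load("pics/w3.npz"); im=f["color"][90:290,100:360];cv2.imwrite("pics/w3c.png",cv2.resize(im,None,fx=3,fy=3,interpolation=cv2.INTER_CUBIC))
```

```text
[[0.4888, -0.3416], [0.4707, -0.1572]] 5.611690690871649 0.18523994804010557
[[ 0.51691048 -0.30033019  0.075     ]]
w3 [ 0.5597 -0.1105  0.25  ] [-3.1415e+00  1.0000e-04 -3.0587e+00]
9.2167
```

View pics/w3c.png

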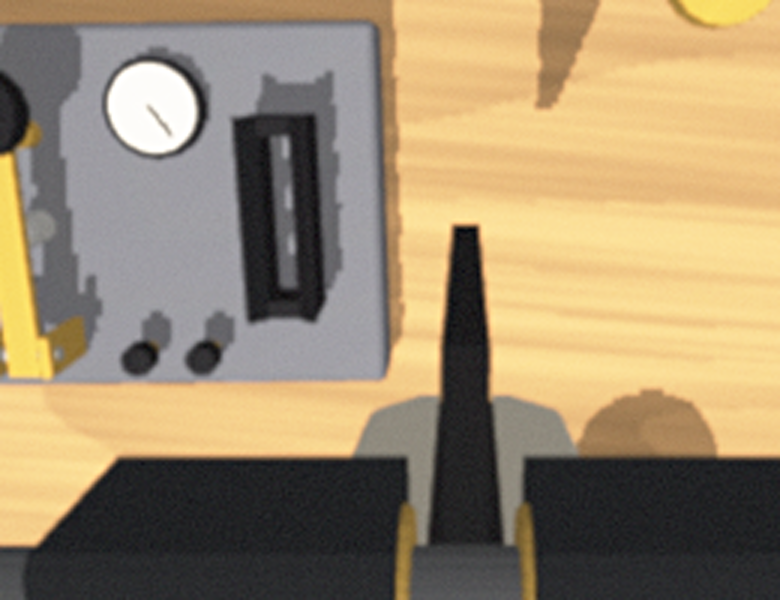

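The side view shows the slot lips with crop corners at about (233,118), (315,114), (320,318) and (248,322). The slot floor strip runs from (280,135) to (288,291). The deck edge at +y runs from (376,22) to (387,378), and the plate's near bottom edge is at (453–480,227).

Run:
```python
from h import *
f=np.load("pics/w3.npz")
P=lambda pts,z:np.array([ray(f["mtx"],f["world_from_camera"],((u+.5)/3-.5+100,(v+.5)/3-.5+90),z) for u,v in pts])
a=P([(378,22),(388,378)],.03);d=a[1]-a[0];y=np.arctan2(d[1],d[0]);L=np.linalg.norm(d)
print("edge",a.round(4).tolist(),np.degrees(y),L,"slot from edge",a.mean(0)[:2]-.04*np.array([-np.sin(y),np.cos(y)]))
b=P([(233,118),(315,114),(320,318),(248,322)],.062);print("lips",b.round(4).tolist(),b.mean(0))
c=P([(270,135),(290,134),(299,292),(277,290)],.03);print("floor",c.round(4).tolist(),c.mean(0)); 
e=P([(453,227),(480,227)],.164);m=e.mean(0);print("plate",e.round(4),m, Ro.from_euler("z",-5.0,degrees=True).apply(m-[.5597,-.1105,.25]))
```

```text
edge [[0.471, -0.1547, 0.03], [0.6263, -0.141, 0.03]] 5.02391033803288 0.15587810652395512 slot from edge [ 0.55218326 -0.18767303]
lips [[0.5131, -0.2059, 0.062], [0.5089, -0.174, 0.062], [0.5913, -0.1686, 0.062], [0.5955, -0.1983, 0.062]] [ 0.55216901 -0.18669164  0.062     ]
floor [[0.5209, -0.1981, 0.03], [0.5198, -0.1896, 0.03], [0.5891, -0.1832, 0.03], [0.589, -0.1931, 0.03]] [ 0.55468747 -0.19098548  0.03      ]
plate [[ 0.532  -0.1166  0.164 ]
 [ 0.5314 -0.1089  0.164 ]] [ 0.53169575 -0.11272041  0.164     ] [-0.02809121  0.00022877 -0.086     ]
```

Run:
```python
from station import arm
from h import *
R=[np.pi,0,np.radians(5.0-180)]; p=np.array([.5512,-.1874,0])
arm.move_l(p+[0,0,.22],rot=R,v=.2); arm.move_l(p+[0,0,.155]); arm.pause(.2); print(arm.read_wrist_force())
print(arm.move_l(p+[0,0,.111],v=.04,max_force=8), arm.read_tcp_pos(), arm.read_wrist_force(),arm.read_moment(),arm.read_opening()*93, arm.read_clock())
```

```text
[ 0.28484206 -0.80496802 -1.91132286]
True [ 0.55107136 -0.18733439  0.11589038] [0.74048516 0.0581177  3.04888275] [-0.07162469 -0.21679427  0.00162743] 7.617184049312813 11.4583
```

The plate stopped at TCP z 0.1159, which matches the home height of 0.1157. Next I release it and move over the knob.

Run:
```python
from station import arm
from h import *
arm.grip(.35); arm.pause(.2); p=np.array(arm.read_tcp_pos()); arm.move_l(p+[0,0,.06],v=.1); arm.move_l(p+[0,0,.12])
wrist(arm,"w4")
arm.grip(0,20); arm.movep([.517,-.3005,.16],[np.pi,0,np.radians(95)])
c=arm.camera("scene")["color"]; w=np.load("pics/w4.npz")["color"]
arm.pause(.3); print(arm.read_tcp_pos(),arm.read_wrist_force(),arm.read_clock(),arm.read_opening())
cv2.imwrite("pics/s2.png",np.hstack([cv2.resize(c[90:240,110:260],(400,400)),cv2.resize(w[100:300,150:350],(400,400))]))
```

```text
w4 [ 0.5505 -0.1871  0.2345] [ 3.1404e+00 -2.5000e-03 -3.0544e+00]
[ 0.51710646 -0.30036671  0.16012761] [ 0.42997679  0.27525571 -0.34051839] 15.9167 0.009976504578853313
```

View pics/s2.png

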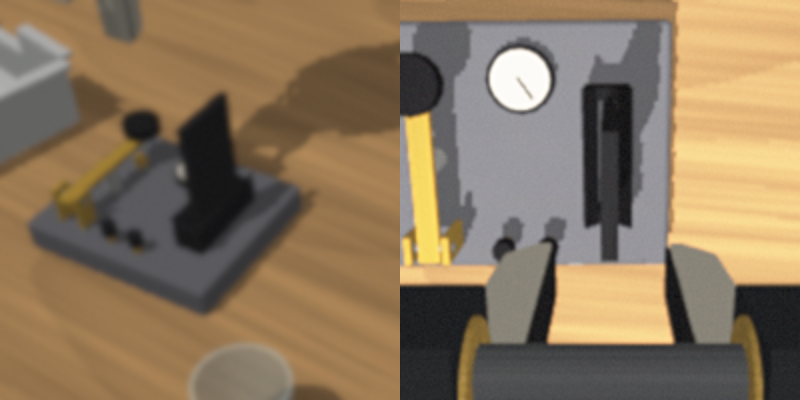

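The plate stands upright in the slot: top edge at (205,110–130) in the left panel, centred in the slot in the right panel. The knob is up. Now the press.

Run:
```python
from station import arm
from h import *
p=np.array([.517,-.3005,0]); arm.move_l(p+[0,0,.08]); arm.pause(.5)
f=lambda:np.mean([arm.read_wrist_force()[2] for _ in range(5)]); f0=f(); print(f0)
for z in(.0735,.070,.0675):
    arm.move_l(p+[0,0,z],v=.01); arm.pause(.5); print(z,arm.read_tcp_pos().round(4),f()-f0)
c=arm.camera("scene")["color"];cv2.imwrite("pics/s3.png",cv2.resize(c[80:230,90:290],(800,600),interpolation=cv2.INTER_CUBIC)); print(arm.read_clock())
```

```text
-0.9017910252879963
0.0735 [ 0.517  -0.3005  0.0735] 3.0463176371315916
0.07 [ 0.517  -0.3005  0.07  ] 5.487054562155653
0.0675 [ 0.517  -0.3005  0.0675] 5.75029802086495
20.35
```

View pics/s3.png

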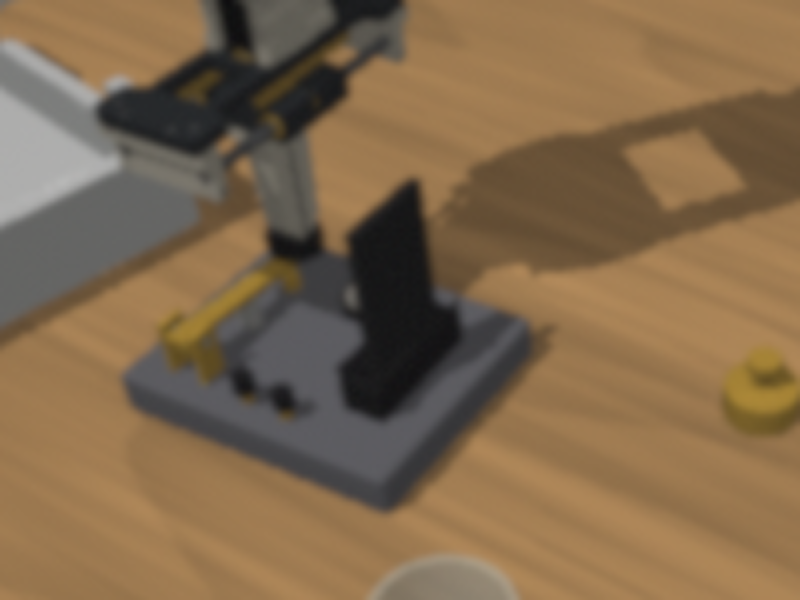

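Run:
```python
from station import arm
from h import *
arm.move_l([.517,-.3005,.068],v=.01); arm.pause(.5); print(arm.read_tcp_pos(),arm.read_wrist_force(),arm.read_clock()); print(arm.finish_job())
```

```text
[ 0.5170312  -0.30049226  0.0680087 ] [-2.34599425 -0.51297558  3.69664728] 21.1
the job is handed in; nothing more can be done
None
```

I stood the tall plate fully home in the tester slot and let go, and handed the job in at 21.1 s with the closed gripper holding the key about half way down (fingertips 7 mm below the knob's rest height, about 4.6 N); no verdict came back.

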